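Lock a heel block in the carving cradle with folding wedges

ROBOT

A 6-joint arm with a two-finger parallel gripper is mounted at the origin on a cart in front of the work surface, level with it; the furniture and walls round the work are solid. World frame = base frame: x ahead of the robot, y to its left, z up, the work surface at z = 0. Lengths are in m, angles in rad, forces in N, time in s.
With the tool pointing down it reaches from about 0.35 to 0.775 m from the base axis. Payload 7.3 kg.
Tool frame: the origin (TCP) lies at the centre of the arm's flange, where the gripper is bolted on; the fingertips stand 178 mm ahead of it and the grasp point (between the pads) lies 159 mm ahead of it; z points along the fingers, y is the line along which they close (so a half turn about z gives the same grasp; the last joint's range is limited). The gripper opens to 92 mm and grips with 3 to 60 N. Pads are 19 mm wide; open, the fingers measure 130 mm over their backs; the gripper's body (75 mm by 190 mm) begins 47 mm behind the grasp point.
Start: joints at [1.191, 0.342, 1.524, -0, 1.275, -0.146], TCP at [0.122, 0.511, 0.405] pointing down, gripper open.
Joint ranges: [-2.53, 2.53], [-0.77, 2.02], [0.04, 2.7], [-1, 4.14], [0.28, 2.66], [-3.11, 3.11]. Speed limits (rad/s): [2.57, 2.57, 3.14, 3.14, 3.14, 3.14].

INTERFACE

Orientations are given as [roll, pitch, yaw] about the fixed x, y, z axes, in that order (R = Rz(yaw) Ry(pitch) Rx(roll)).
In Python, from cell import robot gives the robot as it stands.
- The arm moves only by the shell command python3 drive.py [OPENING] [FORCE], which reads ROWS from standard input. ROWS is a JSON list of rows, 1 to 8 of them, each written [[dx, dy, dz], [rx, ry, rz]]: dx, dy, dz in units of 5 mm, then a rotation vector rx, ry, rz in units of 0.25 rad; each row shifts and turns the commanded pose from where the row before left it, along the tool's axes as they then stand; what a row does not reach is not made up. A row lasts 1/12 s, in which the tool goes at most 0.0417 m and 0.125 rad, less where a joint would pass 70% of its speed; a pose out of reach is approached as far as the arm can. OPENING is the finger opening in m, set as the command begins (- or left out keeps the last). The fingers move at their own pace and stop on an object; FORCE is the grip in N (left out, the last holds). Time passes only in rows, so rows that do not move let the fingers close. It prints the time, the measured TCP pose, the force, the opening and the grip force at its end. Input that does not fit is refused with a message, and nothing moves.
- robot.observe(): the state, without advancing time (a new reading comes with each control period).
- robot.read_camera(name): name is "side" or "top" or "wrist"; returns a dict with "image" (400x640x3 uint8, red, green, blue), "fx", "fy", "cx", "cy" (pixels), "pose" (4x4, takes a point from camera to world coordinates). Camera axes: x right, y down, z forward; pixel columns grow to the right and rows downward; lengths in m; the calibration is good to about 2 mm. The wrist camera is an equidistant fisheye: a pixel r from the principal point sees the ray r / f radians off the axis. A picture is of the moment at which its call begins. There is no depth.
- robot.hand_in(): hands the job in; it is judged then, once.
The state is a dict: "time": time; "qpos": joint angles; "qvel": joint speeds; "joint_efforts": joint torques, N m; "tool_pos": TCP position; "tool_rot": TCP orientation; "contact_force": force on the tool from outside, world axes, zero at the start; "torque": the same for the moment, N m; "opening": finger opening in m; "grip_force": force on a finger pad.
Only numpy, scipy, OpenCV 4.12 (cv2) and the standard library are available. Lean on these libraries where they do the work, as an engineer would, in place of code of your own. Each camera call takes 0.05 s, during which the arm holds its last target. There are 200 camera calls.

TASK

Set the wooden heel block up for carving in the cradle: lay it in sloping, far end down on the bed in front of the steel toe plate and near end propped on the low stop, let go of it, then push its near end with the closed fingers so that it slides under the plate, drops level behind the stop and goes fully home against the end block. Then fill the gap left between block and stop with the two wedges, flat on the bed, head to tail with their sloping faces together and their ends even with each other and centred on the cradle. Leave the other things on the bench where they are, and take the hand away.

Things in the scene. Friction and masses are not known exactly. Their poses are not given: they have to be found in the camera images.
- cradle: Wooden work-holding cradle screwed to the bench, never moves. Base board 226 x 80 x 14 mm. Origin: on the bench under the middle of the well; x along the cradle to the toe plate (far end), y across, z up. Bed = top of the board, z = 14 mm. Well from x = -77.5 mm (stop) to +77.5 mm (end block). All cradle measures below are in this frame.
- cradle_stop (a point): Middle of the stop's top inner edge, at cradle x -77.5, y 0, z 24 mm. The stop is a low bar across the near end: x -94.5 to -77.5, y -28 to 28, 10 mm high over the bed, inner top edge bevelled 2.5 mm. No walls beside the 25 mm wide wedge gap next to it.
- cradle_toe (a point): Middle of the lower front edge of the steel toe plate, cradle x 45.5, y 0, z 41 mm. The plate, 60 mm wide, 4.5 mm thick, overhangs the well from here to the end block (face at x 77.5), underside 27 mm over the bed. From stop to plate the mouth is 123 mm: the block can go in only tilted.
- cradle_home (a point): Where the home block's origin lies: on the bed, cradle x 12.5, y 0, z 14 mm. Beside it two cheeks, x -34 to 74, keep the block straight: inner faces at y -26.5 and 26.5, outer at -35.5 and 35.5, 10 mm high over the bed, upper inner edges bevelled 3 mm.
- heel_block: Plain hardwood bar 130 mm long (its x), 50 wide (its y), 24 high, 0.1 to 0.2 kg, pencil line along its top; loose, top up. Origin: centre of underside. Either end may go under the plate. Propped with its far lower edge at cradle x 38 it slopes 0.085 rad, origin at cradle x -27, z 19.5 mm. When its near end passes the stop (origin x about -12) it drops level.
- wedge_a: One of two identical pale wooden wedges, 64 mm long (its y), 18 high; in plan 14 mm wide at the thick end (y +32), 8 at the thin end (y -32), ends square. Square long face at x -7; sloping face at x +7 (thick end) to +1 (thin end). Origin: underside, mid length. Edges bevelled 2 to 3 mm. 20 g, loose, right way up; can be gripped end to end.
- wedge_b: The other wedge, same shape, axes and mass as wedge_a. Together they are 22 mm wide in the 25 mm gap.
- cradle_gap_stop (a point): Where the origin of the wedge beside the stop belongs (either wedge): on the bed, cradle x -70.5, y 0, z 14 mm; its axes along the cradle's, square face against the stop, thick end to +y.
- cradle_gap_block (a point): Where the origin of the other wedge, beside the block, belongs: on the bed, cradle x -59.5, y 0, z 14 mm; turned half a turn to the cradle, square face against the block, thick end to -y.
- wedge_a_thick (a point): Middle of the thick end face of wedge_a, 9 mm up; a pencilled cross is on top near it
- wedge_b_thick (a point): Middle of the thick end face of wedge_b, 9 mm up; a pencilled cross is on top near it
- thumb_plane: Bystander: small brass thumb plane, 26 x 71 x 30 mm (x, y, z); origin centre of underside
- tack_tin: Bystander: shallow round tin of tacks, 65 mm across, 19 mm high; origin centre of underside
- spool: Bystander: wooden thread bobbin standing up, 35 mm across, 42 mm high; origin centre of underside
- glue_bottle: Bystander: white glue bottle with a black nozzle, 39 mm across, 128 mm high; origin centre of underside
- mug: Bystander: white mug with a patterned band, 81 mm wide with the handle 117 mm, 94 mm high; origin centre of underside
- spring_clamp: Bystander: small orange spring clamp lying flat, 46 x 93 x 14 mm; origin centre of underside

How it is judged:
By the outcome, as a careful person would: the job done as asked, in the order asked, and still so for the second after the job is handed in, with the robot touching nothing.
It also fails if it takes over 72 s, if anything falls off the work surface, if the arm or the gripper's body presses on something with over 40 N, if the wrist force passes 120 N, or if a joint passes its speed limit or range.

## Working session

There is one attempt and no reset: what is moved stays moved. The work goes in short steps, Python scripts to look and compute and a shell command to move; the robot and the scene stay as the last step left them, time stands still between calls to the robot, and variables do not carry over. Pictures are saved under pics/ and viewed, at most 10 in all, crops included, and the job is handed in when it is done.

```bash
ls; mkdir -p pics; python3 - <<'E'
from cell import robot
import cv2
print(robot.observe())
for n in ("top","side"):
    c=robot.read_camera(n); cv2.imwrite(f"pics/{n}0.png",c["image"][:,:,::-1]); print(n,c["fx"],c["fy"],c["cx"],c["cy"],c["pose"])
E
```

```text
cell.py
drive.py
pics
{'time': 0.0, 'qpos': array([ 1.19098618e+00,  3.42712119e-01,  1.52500220e+00, -9.56298021e-06,
        1.27540002e+00, -1.45985777e-01]), 'qvel': array([-0.00160044,  0.00012389, -0.00163538, -0.00060032, -0.00129484,
        0.00155218]), 'joint_efforts': array([ 9.35678072e-04, -4.31246674e+01, -2.44225502e+01,  7.19845318e-02,
        5.58976515e-02, -1.40426769e-04]), 'tool_pos': array([0.12156463, 0.51059485, 0.40405543]), 'tool_rot': array([-3.14008582e+00, -2.12308871e-04,  2.90777092e+00]), 'contact_force': array([ 7.54124725e-01,  6.71551871e-01, -6.38117984e-04]), 'torque': array([-0.01031997,  0.01783831, -0.01332141]), 'grip_force': 0.0, 'opening': 0.09186031909415548}
top 516.5128138761218 516.5128138761218 319.249257867779 197.46027334955465 [[-0.02105018 -0.9811464   0.19211618  0.27432605]
 [-0.99955101  0.0247515   0.01688621  0.11792856]
 [-0.02132301 -0.19167446 -0.9812269   1.59730389]
 [ 0.          0.          0.          1.        ]]
side 416.8536791289256 416.8536791289256 313.706480993051 192.31384475478504 [[ 0.96566844 -0.15169326  0.21088771  0.3776305 ]
 [-0.25967041 -0.54032257  0.80038915 -0.66172028]
 [-0.00746625 -0.82767184 -0.5611627   0.61010659]
 [ 0.          0.          0.          1.        ]]
```
View pics/top0.png

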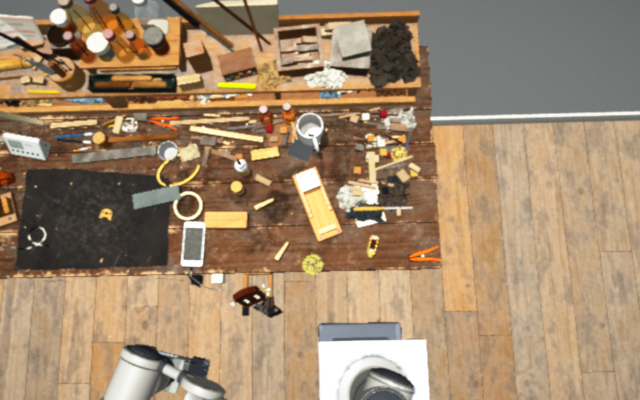

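View pics/side0.png

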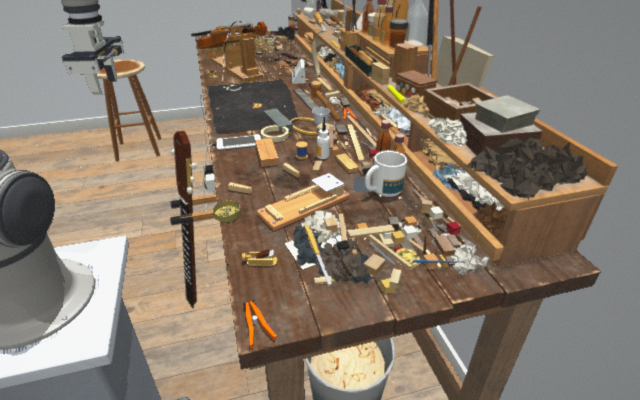

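The top view shows the cradle around (317,203), with the toe plate at (308,180) and the stop near (328,238). The block is at (225,219) and the wedges are at (263,204) and (282,251). The side view agrees. Next I'll zoom in and work out coarse positions.

```bash
cat > h.py <<'E'
import numpy as np, cv2
from scipy.spatial.transform import Rotation as Ro
def ray(c,uv):
    uv=np.atleast_2d(uv).astype(float)
    x=(uv[:,0]-c["cx"])/c["fx"]; y=(uv[:,1]-c["cy"])/c["fy"]
    if c.get("fish"):
        r=np.hypot(x,y); s=np.where(r>1e-9,np.sin(r)/np.maximum(r,1e-9),1); d=np.c_[x*s,y*s,np.cos(r)]
    else: d=np.c_[x,y,np.ones_like(x)]
    return d@c["pose"][:3,:3].T
def onz(c,uv,z):
    d=ray(c,uv); o=c["pose"][:3,3]
    return o+d*((z-o[2])/d[:,2])[:,None]
def snap(robot,name,fn):
    c=dict(robot.read_camera(name)); c["fish"]=name=="wrist"
    np.save("pics/"+fn+".npy",c,allow_pickle=True); cv2.imwrite(f"pics/{fn}.png",c["image"][:,:,::-1]); return c
def load(fn): return np.load("pics/"+fn+".npy",allow_pickle=True).item()
E
python3 - <<'E'
from h import *
from cell import robot
c=snap(robot,"top","t1")
for n,uv,z in (("block",(225,219),.024),("w1",(263,204),.018),("w2",(282,251),.018),("toe",(308,180),.045),("stop",(328,238),.024),("clamp",(425,255),.0),("plane",(372,245),.03),("tin",(312,263),.02),("mug",(310,127),.09),("glue",(241,167),.12),("spool",(237,187),.04)): print(n,onz(c,uv,z)[0].round(3))
cv2.imwrite("pics/t1c.png",cv2.resize(c["image"][100:290,185:385,::-1],None,fx=3.15,fy=3.15,interpolation=cv2.INTER_CUBIC))
w=snap(robot,"wrist","w1"); print(w["fx"],w["cx"],w["cy"],w["pose"])
E
```

```text
block [0.522 0.438 0.024]
w1 [0.567 0.321 0.018]
w2 [0.42  0.263 0.018]
toe [0.634 0.178 0.045]
stop [0.455 0.121 0.024]
clamp [ 0.399 -0.176  0.   ]
plane [ 0.43  -0.012  0.03 ]
tin [0.381 0.171 0.02 ]
mug [0.79  0.168 0.09 ]
glue [0.661 0.373 0.12 ]
spool [0.619 0.399 0.04 ]
309.70691628693146 320.024688993992 199.86348221040697 [[ 2.31398163e-01  9.28356248e-01  2.90877236e-01  4.34476554e-02]
 [ 9.72859087e-01 -2.20721929e-01 -6.94768137e-02  5.29738442e-01]
 [-2.96249408e-04  2.99059369e-01 -9.54234461e-01  3.83491487e-01]
 [ 0.00000000e+00  0.00000000e+00  0.00000000e+00  1.00000000e+00]]
```

View pics/t1c.png

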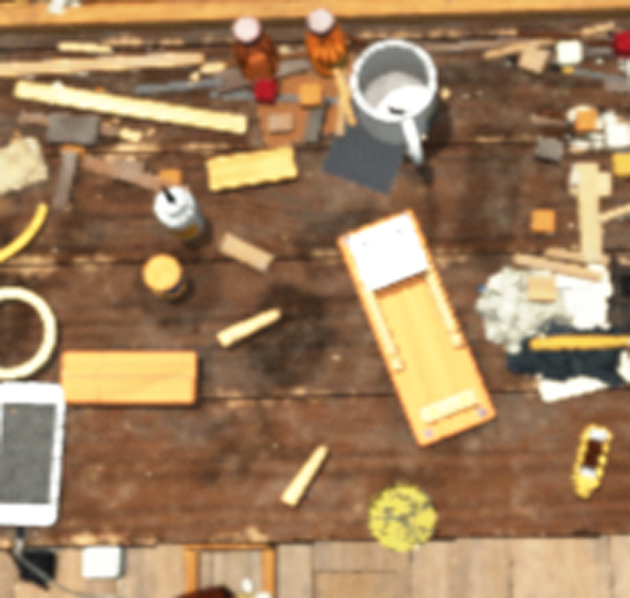

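The zoomed crop shows the block's long axis along world y with its right end at y≈0.38. The cradle yaw is about 0.3, and both wedges have clear space around them. I'll move the hand over the middle for a precise wrist view.

The manual's scale: shifts go in units of 5 mm and turns go in units of 0.25 rad. Converting my numbers, -0.0325 m is -6.5, -0.01 m is -2.

```bash
echo '[[[-6.5,-2,1],[0,0,0]],[[-6.5,-2,1],[0,0,0]],[[-6.5,-2,1],[0,0,0]],[[-6.5,-2,1],[0,0,0]],[[-6.5,-2,1],[0,0,0]],[[-6.5,-2,1],[0,0,0]],[[-6.5,-2,1],[0,0,0]],[[-6.5,-2,1],[0,0,0]]]' | python3 drive.py 0.092
echo '[[[-6.5,-2,1],[0,0,0]],[[-6.5,-2,1],[0,0,0]],[[-6.5,-2,0],[0,0,0]],[[-6.5,-2,0],[0,0,0]],[[0,0,0],[0,0,0.48]],[[0,0,0],[0,0,0.48]],[[0,0,0],[0,0,0.48]],[[0,0,0],[0,0,0.48]]]' | python3 drive.py
echo '[[[0,0,0],[0,0,0.48]],[[0,0,0],[0,0,0.48]],[[0,0,0],[0,0,0.48]],[[0,0,0],[0,0,0.48]],[[0,0,0],[0,0,0.48]],[[0,0,0],[0,0,0.48]],[[0,0,0],[0,0,0.48]],[[0,0,0],[0,0,0]]]' | python3 drive.py
python3 - <<'E'
from h import *
from cell import robot
print(robot.observe()["tool_pos"],robot.observe()["tool_rot"])
c=snap(robot,"wrist","w2"); print(c["pose"][:3,3])
E
```

```text
time: 0.87
tool_pos: [0.3572, 0.3716, 0.3644]
tool_rot: [3.142, -0.0, 2.908]
contact_force: [1.1, 1.0, 0.1]
opening: 0.0918
grip_force: 0.0
time: 1.53
tool_pos: [0.4735, 0.3033, 0.3543]
tool_rot: [-3.141, -0.0, 2.421]
contact_force: [0.4, 0.1, 0.6]
opening: 0.0918
grip_force: 0.0
time: 2.2
tool_pos: [0.4732, 0.3036, 0.3545]
tool_rot: [-3.141, 0.0, 1.583]
contact_force: [-0.5, -0.8, 0.2]
opening: 0.0919
grip_force: 0.0
[0.47318631 0.30361429 0.35450159] [-3.14118162e+00  7.82171044e-05  1.58345793e+00]
[0.47291927 0.38505381 0.33377191]
```

View pics/w2.png

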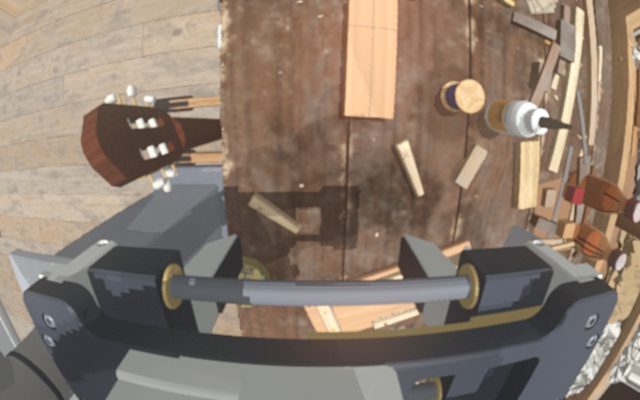

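The wrist view shows the block with its lower end at about row 118, cols 345–395. One wedge is at (408,167) and the other at (275,213). The cradle is mostly hidden by the gripper. I'll measure the contours next.

```bash
python3 - <<'E'
from h import *
c=load("w2"); im=c["image"]; hsv=cv2.cvtColor(im,cv2.COLOR_RGB2HSV)
for p in ((370,60),(408,167),(275,213),(330,60),(440,170),(265,230)): print(p,hsv[p[1],p[0]])
def seg(box,lo,hi):
    m=np.zeros(im.shape[:2],np.uint8); x0,y0,x1,y1=box
    m[y0:y1,x0:x1]=cv2.inRange(hsv,np.array(lo),np.array(hi))[y0:y1,x0:x1]
    m=cv2.morphologyEx(m,cv2.MORPH_OPEN,np.ones((3,3)))
    cs,_=cv2.findContours(m,cv2.RETR_EXTERNAL,cv2.CHAIN_APPROX_NONE); return max(cs,key=cv2.contourArea)[:,0]
vis=im[:,:,::-1].copy()
for box in ((325,0,415,130),(385,130,430,205),(240,185,310,240)):
    k=seg(box,(5,40,140),(25,200,255)); cv2.drawContours(vis,[k[:,None]],-1,(0,255,0),1)
    print(len(k)); 
    for z in (0,.018,.024):
        P=onz(c,k,z)[:,:2].astype(np.float32); print(z,cv2.minAreaRect(P*1000),cv2.approxPolyDP(P*1000,5,True)[:,0].round(1).tolist())
cv2.imwrite("pics/v2.png",cv2.resize(vis[0:250,230:440],None,fx=2.4,fy=2.4,interpolation=cv2.INTER_CUBIC))
E
```

```text
(370, 60) [ 14  92 247]
(408, 167) [ 18  60 233]
(275, 213) [ 17  73 160]
(330, 60) [ 11  89 160]
(440, 170) [ 12  83 144]
(265, 230) [12 68 82]
660
0 ((526.7485961914062, 436.811767578125), (98.41554260253906, 148.54306030273438), 0.8854425549507141) [[476.79998779296875, 504.20001220703125], [478.5, 375.6000061035156], [491.20001220703125, 381.20001220703125], [499.29998779296875, 501.3999938964844], [498.79998779296875, 376.0], [542.2999877929688, 374.3999938964844], [548.2000122070312, 368.1000061035156], [553.5999755859375, 373.8999938964844], [556.2999877929688, 363.0], [577.0999755859375, 364.1000061035156], [576.5, 375.20001220703125], [568.2000122070312, 378.1000061035156], [576.0999755859375, 383.0], [574.7999877929688, 511.29998779296875]]
0.018 ((523.8456420898438, 434.0205383300781), (93.1081314086914, 140.53228759765625), 0.8854490518569946) [[476.6000061035156, 497.79998779296875], [478.20001220703125, 376.1000061035156], [490.20001220703125, 381.3999938964844], [497.8999938964844, 495.1000061035156], [497.3999938964844, 376.5], [538.5999755859375, 375.0], [544.0999755
[... 2050 characters left out ...]
64844, 240.89999389648438], [451.5, 244.89999389648438]]
0.018 ((425.2956848144531, 268.03204345703125), (12.281211853027344, 62.811424255371094), 56.4000244140625) [[400.6000061035156, 287.6000061035156], [397.8999938964844, 279.6000061035156], [409.1000061035156, 278.6000061035156], [420.70001220703125, 263.70001220703125], [445.8999938964844, 248.6999969482422], [452.6000061035156, 252.39999389648438]]
0.024 ((426.2005615234375, 270.25555419921875), (12.047866821289062, 61.61797332763672), 56.40005874633789) [[402.0, 289.5], [399.29998779296875, 281.6000061035156], [410.29998779296875, 280.6000061035156], [421.70001220703125, 266.0], [446.3999938964844, 251.3000030517578], [453.0, 255.0]]
```

View pics/v2.png

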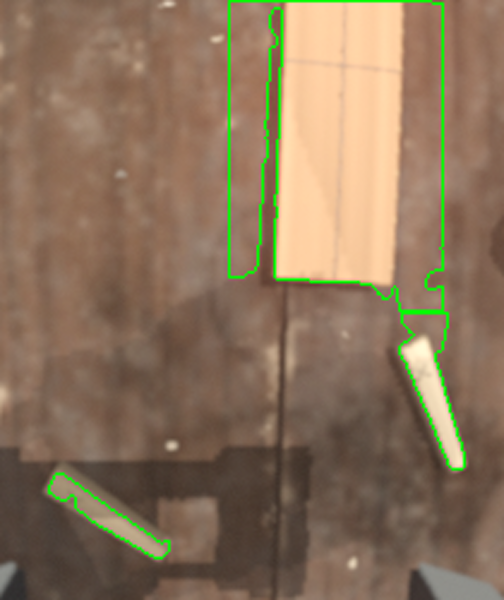

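The crop shows that my threshold leaks onto the bench. In the crop's own 2.4× pixels, the block edges are at x≈277–400 and its end is at y≈280. Wedge 1's thick end is at the top (415,350) and wedge 2's is at the left (60,485). I'll tighten the threshold.

```bash
python3 - <<'E'
from h import *
c=load("w2"); im=c["image"]; V=im.max(2).astype(int)
def seg(box,t):
    m=np.zeros(im.shape[:2],np.uint8); x0,y0,x1,y1=box
    m[y0:y1,x0:x1]=(V[y0:y1,x0:x1]>t)*255
    cs,_=cv2.findContours(m,cv2.RETR_EXTERNAL,cv2.CHAIN_APPROX_NONE); return max(cs,key=cv2.contourArea)[:,0]
b=seg((325,0,415,130),205)
for row in (10,50,90,110):
    s=b[b[:,1]==row,0]; print(row,s.min(),s.max(),[onz(c,(s.min(),row),z)[0,:2].round(4).tolist() for z in (0,.024)],onz(c,(s.max(),row),.024)[0,:2].round(4))
for col in (350,370,385):
    s=b[b[:,0]==col,1]; print(col,s.max(),onz(c,(col,s.max()+.5),.024)[0,:2].round(4))
print(V[50,325:420:1])
for box,t in (((390,130,430,205),200),((240,185,310,240),125)):
    k=seg(box,t)
    for z in (0,.018):
        P=onz(c,k,z)[:,:2].astype(np.float32)*1000
        (cc,wh,a)=cv2.minAreaRect(P); print(z,np.round(cc,1),np.round(wh,1),a, "tri",cv2.minEnclosingTriangle(P[:,None])[1][:,0].round(0).tolist() if 1 else"")
E
```

```text
10 349 397 [[0.5025, 0.4931], [0.5004, 0.4853]] [0.5492 0.4895]
50 347 396 [[0.5007, 0.447], [0.4987, 0.4425]] [0.548  0.4458]
90 346 394 [[0.5003, 0.4031], [0.4984, 0.4018]] [0.5467 0.4042]
110 345 393 [[0.4997, 0.3814], [0.4978, 0.3817]] [0.5464 0.3838]
350 115 [0.5029 0.3763]
370 116 [0.523 0.376]
385 117 [0.5384 0.3757]
[191 191 186 177 170 166 163 162 162 161 161 162 164 164 163 155 139 131
 130 130 136 173 223 255 255 255 255 255 252 247 246 247 249 250 251 252
 253 254 254 253 252 252 252 253 253 250 240 235 244 252 255 255 255 255
 255 255 255 254 252 252 252 255 255 255 255 255 255 255 255 255 248 216
 172 155 157 158 158 157 159 161 162 162 160 160 157 159 160 160 161 161
 160 158 155 151 148]
0 [579.3 319.6] [12.8 66.2] 27.65227699279785 tri [[571.0, 353.0], [611.0, 246.0], [558.0, 346.0]]
0.018 [573.5 323.2] [12.1 62.6] 27.652267456054688 tri [[603.0, 253.0], [554.0, 348.0], [566.0, 355.0]]
0 [428.  261.5] [33.3 76. ] 75.26093292236328 tri [[462.0, 270.0], [462.0, 227.0], [357.0, 297.0]]
0.018 [430.5 268.1] [31.5 71.9] 75.2609634399414 tri [[463.0, 276.0], [463.0, 235.0], [363.0, 302.0]]
```

In the tool's units: -0.033 m is -6.6, 0.0095 m is 1.9, 0.038 rad is 0.152.

```bash
echo '[[[-6.6,1.9,0],[0,0,0]],[[-6.6,1.9,0],[0,0,0]],[[-6.6,1.9,0],[0,0,0]],[[-6.6,1.9,0],[0,0,0]],[[-6.6,1.9,0],[0,0,0]],[[-6.6,1.9,0],[0,0,0]],[[-6.6,1.9,0],[0,0,0]],[[0,0,0],[0,0,0.152]]]' | python3 drive.py
python3 - <<'E'
from h import *
from cell import robot
c=snap(robot,"wrist","w3"); print(c["pose"][:3,3])
cv2.imwrite("pics/w3c.png",cv2.resize(c["image"][0:260,150:500,::-1],None,fx=2.2,fy=2.2,interpolation=cv2.INTER_CUBIC))
E
```

```text
time: 2.92
tool_pos: [0.5451, 0.0687, 0.3546]
tool_rot: [3.14, 0.002, 1.55]
contact_force: [0.7, -0.4, -0.1]
opening: 0.092
grip_force: 0.0
[0.54759503 0.15009531 0.33372886]
```

View pics/w3c.png

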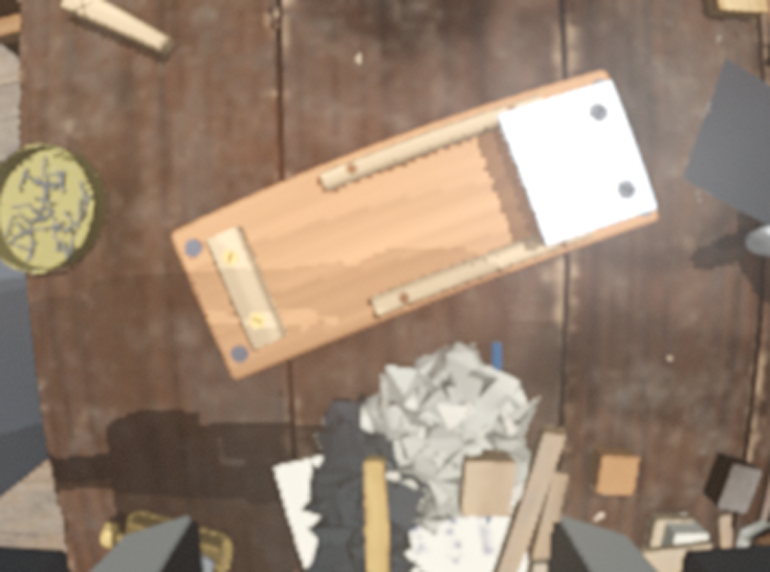

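The crop shows the cradle clearly. The plate's front corners are at (498,112) and (545,245), and its back corners at (612,80) and (658,212). The stop's top corners are (208,240), (238,228), (284,335) and (255,348). Wedge 2's thin end is at (170,47). Next I'll fit the cradle frame.

```bash
cat >> h.py <<'E'
def fit(L,W):  # 2D rigid: W = R L + t
    Lc,Wc=L.mean(0),W.mean(0); a,b=L-Lc,W-Wc
    th=np.arctan2((a[:,0]*b[:,1]-a[:,1]*b[:,0]).sum(),(a*b).sum())
    R=np.array([[np.cos(th),-np.sin(th)],[np.sin(th),np.cos(th)]]); t=Wc-R@Lc
    return th,t,W-(L@R.T+t)
E
python3 - <<'E'
from h import *
c=load("w3")
pts=[ # crop px, z, cradle xy
(498,112,.0455,45.5,30),(545,245,.0455,45.5,-30),
(208,240,.024,-94.5,28),(255,348,.024,-94.5,-28),
(172,235,.014,-113,40),(605,70,.014,113,40),(657,215,.014,113,-40),(237,378,.014,-113,-40)]
a=np.array(pts,float); uv=a[:,:2]/2.2+[150,0]
W=np.array([onz(c,u,z)[0,:2] for u,z in zip(uv,a[:,2])])*1000
for s in (slice(0,8),slice(0,4),slice(4,8)):
    th,t,r=fit(a[s,3:],W[s]); print(th,t,r.round(1).tolist())
k=np.array([(238,228),(284,335),(372,303),(322,183)])/2.2+[150,0]
th,t,r=fit(a[:,3:],W); R=np.array([[np.cos(th),-np.sin(th)],[np.sin(th),np.cos(th)]])
print(((onz(c,k,.024)[:,:2]*1000-t)@R).round(1))
E
```

```text
0.3635694892324189 [569.63870936 157.50269753] [[-0.5, 0.2], [-1.9, -0.8], [1.0, -0.2], [0.6, 0.8], [2.4, -1.1], [-0.7, -2.7], [-2.8, 1.3], [2.0, 2.5]]
0.36209926697070177 [569.44546836 157.47727553] [[-0.3, 0.3], [-1.7, -0.7], [1.2, -0.3], [0.8, 0.7]]
0.36430348408506863 [569.84473494 157.49444421] [[2.2, -1.0], [-0.9, -2.8], [-3.0, 1.3], [1.7, 2.6]]
[[-78.6  26.7]
 [-78.7 -27.2]
 [-35.7 -28.9]
 [-35.7  30.3]]
```

```bash
echo '[[[7.7,-0.64,0],[0,0,0]],[[7.7,-0.64,0],[0,0,0]],[[7.7,-0.64,0],[0,0,0]],[[7.7,-0.64,0],[0,0,0]],[[7.7,-0.64,0],[0,0,0]],[[7.7,-0.64,0],[0,0,0]],[[7.7,-0.64,0],[0,0,0]],[[7.7,-0.64,0],[0,0,0]]]' | python3 drive.py
echo '[[[7.7,-0.64,0],[0,0,0]],[[0,0,7],[0,0,0]],[[0,0,7],[0,0,0]],[[0,0,7],[0,0,0]],[[0,0,0],[0,0,0]]]' | python3 drive.py
python3 - <<'E'
from h import *
from cell import robot
c=snap(robot,"wrist","w4")
cv2.imwrite("pics/w4c.png",c["image"][:,:,::-1])
E
```

```text
time: 3.63
tool_pos: [0.5233, 0.3849, 0.3547]
tool_rot: [-3.141, -0.0, 1.555]
contact_force: [1.0, -0.5, 0.1]
opening: 0.0918
grip_force: 0.0
time: 4.05
tool_pos: [0.5192, 0.4206, 0.2417]
tool_rot: [-3.13, 0.008, 1.555]
contact_force: [-0.4, -0.5, -1.1]
opening: 0.092
grip_force: 0.0
```

View pics/w4c.png

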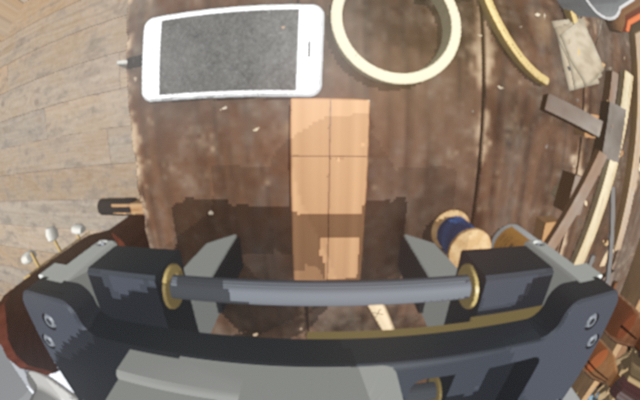

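The wrist view shows the block (cols 293–367) between the open fingers, slightly right of centre, with the spool clear at (462,238). I'll shift about 4 mm, descend and grip.

```bash
echo '[[[-0.7,0.8,0],[0,0,0.04]],[[0,0,4],[0,0,0]],[[0,0,4],[0,0,0]],[[0,0,4],[0,0,0]],[[0,0,0],[0,0,0]],[[0,0,0],[0,0,0]]]' | python3 drive.py 0.075
echo '[[[0,0,0],[0,0,0]],[[0,0,0],[0,0,0]],[[0,0,0],[0,0,0]],[[0,0,0],[0,0,0]],[[0,0,0],[0,0,0]],[[0,0,0],[0,0,0]]]' | python3 drive.py 0.03 35
```

```text
time: 4.6
tool_pos: [0.5268, 0.4173, 0.1918]
tool_rot: [3.14, -0.001, 1.54]
contact_force: [-0.4, -0.1, 0.3]
opening: 0.075
grip_force: 0.0
time: 5.1
tool_pos: [0.526, 0.4175, 0.1909]
tool_rot: [3.141, -0.001, 1.54]
contact_force: [-2.1, -0.4, 6.0]
opening: 0.0497
grip_force: 34.9
```

In the tool's units: -0.034 m is -6.8, 0.0023 m is 0.46.

```bash
echo '[[[0,0,-7],[0,0,0]],[[0,0,-7],[0,0,0]],[[0,0,-7],[0,0,0]],[[-6.8,0.46,0],[0,0,0]],[[-6.8,0.46,0],[0,0,0]],[[-6.8,0.46,0],[0,0,0]],[[-6.8,0.46,0],[0,0,0]],[[-6.8,0.46,0],[0,0,0]]]' | python3 drive.py
echo '[[[-6.8,0.46,0],[0,0,0]],[[-6.8,0.46,0],[0,0,0]],[[-6.8,0.46,0],[0,0,0]],[[0,0,0],[0,0,0.468]],[[0,0,0],[0,0,0.468]],[[0,0,0],[0,0,0.468]],[[0,0,0],[0,0,0.468]],[[0,0,0],[0,0,0.468]]]' | python3 drive.py
echo '[[[0,0,0],[0,0,0.468]],[[0,0,0],[0,0,0.468]],[[0,0,0],[0,0,0.468]],[[0,0,0],[0,0,0.468]],[[0,0,0],[0,0,0.468]],[[0,0,0],[0,0,0]],[[0,0,0],[0,0,0]]]' | python3 drive.py
python3 - <<'E'
from h import *
from cell import robot
c=snap(robot,"wrist","w5"); s=robot.observe(); print(s["tool_pos"],s["tool_rot"],s["qpos"])
E
```

```text
time: 5.77
tool_pos: [0.5319, 0.2455, 0.2946]
tool_rot: [3.142, 0.0, 1.54]
contact_force: [0.4, -0.1, -2.2]
opening: 0.0496
grip_force: 34.8
time: 6.43
tool_pos: [0.536, 0.1446, 0.2946]
tool_rot: [-3.141, 0.0, 0.949]
contact_force: [-0.2, 0.2, -1.0]
opening: 0.0494
grip_force: 34.8
time: 7.02
tool_pos: [0.5359, 0.1448, 0.2946]
tool_rot: [-3.142, 0.0, 0.373]
contact_force: [-0.1, -1.0, -2.0]
opening: 0.0499
grip_force: 34.8
[0.53595411 0.14479007 0.29461153] [-3.14151265e+00  1.52862366e-04  3.73488721e-01] [1.25790788e-01 5.05606756e-01 1.59207212e+00 4.63647867e-05
 1.04408159e+00 1.32307509e+00]
```

View pics/w5.png

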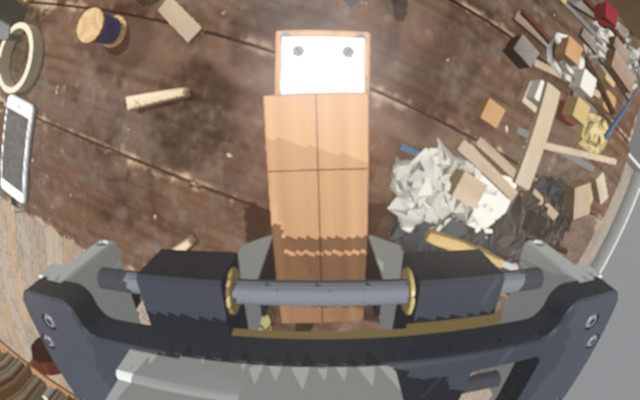

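The view shows the block in hand over the cradle, with its far top corners at (264,96) and (369,95). The plate's back edge is at row 37, cols 280–367. Next I'll work out where the block sits relative to the cradle.

```bash
python3 - <<'E'
from h import *
c=load("w5"); th=.3635; t=np.array([569.5,157.5]); R=np.array([[np.cos(th),-np.sin(th)],[np.sin(th),np.cos(th)]])
f=lambda P:((np.atleast_2d(P)[:,:2]*1000-t)@R).round(1)
print("far corners",f(onz(c,[(264,96),(369.5,95)],.1277)).tolist())
print("sides",f(onz(c,[(268.5,170),(369,170)],.1277)).tolist(), f(onz(c,[(272,215),(368.5,215)],.1277)).tolist())
print("plate back",f(onz(c,[(280,37),(367.5,37)],.0455)).tolist(),"endblk",f(onz(c,[(277,32),(370,32)],.0455)).tolist())
print("tcp",f(np.array([.53595,.14479])))
E
```

```text
far corners [[51.1, 27.2], [52.0, -22.1]]
sides [[15.4, 25.6], [15.9, -23.1]] [[-7.8, 24.7], [-7.3, -24.2]]
plate back [[98.3, 30.5], [99.2, -33.0]] endblk [[102.3, 32.8], [103.3, -34.9]]
tcp [[-35.9   0. ]]
```

In the tool's units: 0.021 m is 4.2, 0.0018 m is 0.36, -0.085 rad is -0.34.

```bash
echo '[[[0,0,0],[0,0,0.06]],[[0,0,0],[0,-0.34,0]],[[0,0,0],[0,0,0]],[[0.36,0,4.2],[0,0,0]],[[0.36,0,4.2],[0,0,0]],[[0.36,0,4.2],[0,0,0]],[[0,0,0],[0,0,0]],[[0,0,0],[0,0,0]]]' | python3 drive.py
python3 - <<'E'
from h import *
from cell import robot
c=snap(robot,"wrist","w6"); s=robot.observe(); print(s["tool_pos"],s["tool_rot"])
cv2.imwrite("pics/w6c.png",cv2.resize(c["image"][30:250,220:440,::-1],None,fx=2.7,fy=2.7,interpolation=cv2.INTER_CUBIC))
E
```

```text
time: 7.73
tool_pos: [0.5359, 0.1448, 0.2309]
tool_rot: [-3.141, 0.086, 0.355]
contact_force: [1.2, -1.0, -1.5]
opening: 0.0496
grip_force: 34.8
[0.53632696 0.14490937 0.23204515] [-3.1415615   0.08360005  0.35532434]
```

View pics/w6c.png

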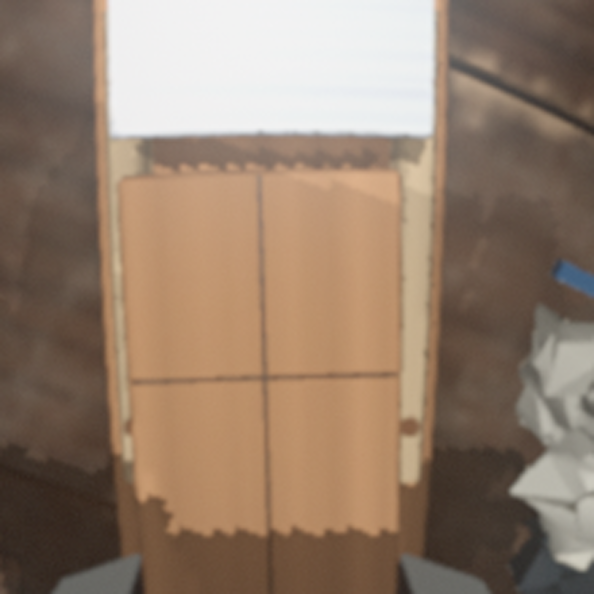

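The crop shows the block yawed about +0.025 rad relative to the cradle. Its far edge runs (119,180)–(399,170), with its centre 11 px left of the plate's centre (270,137). It is centred laterally at the grip. I'll correct the yaw and lower it.

```bash
echo '[[[0,0,0],[0,0,0.104]],[[0,0,0],[0,0,0]],[[0.16,0,1.8],[0,0,0]],[[0.16,0,1.8],[0,0,0]],[[0,0,0],[0,0,0]],[[0,0,0],[0,0,0]]]' | python3 drive.py
python3 - <<'E'
from h import *
from cell import robot
c=snap(robot,"wrist","w7"); s=robot.observe(); print(s["tool_pos"],s["tool_rot"],s["contact_force"])
cv2.imwrite("pics/w7c.png",cv2.resize(c["image"][30:250,220:440,::-1],None,fx=2.7,fy=2.7,interpolation=cv2.INTER_CUBIC))
E
```

```text
time: 8.28
tool_pos: [0.5359, 0.1448, 0.2127]
tool_rot: [3.14, 0.086, 0.329]
contact_force: [-0.6, -0.6, -1.9]
opening: 0.0496
grip_force: 34.8
[0.53602637 0.14482056 0.21307041] [3.13962776 0.08571855 0.32902622] [ 0.08917922 -0.12176881 -2.10102309]
```

View pics/w7c.png

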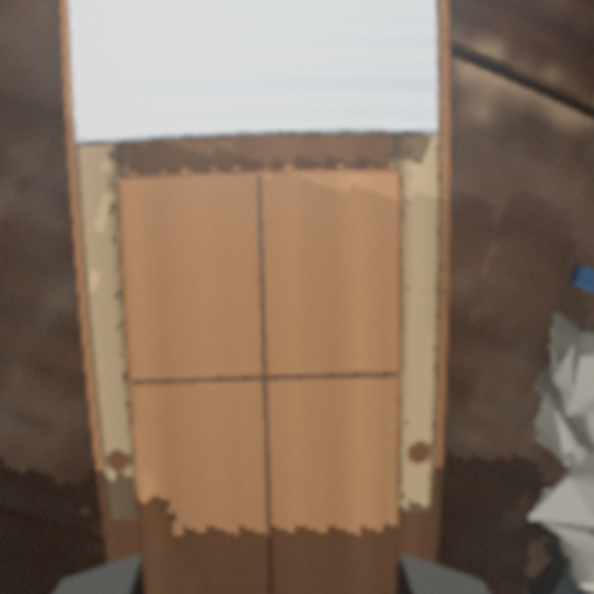

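The block is now aligned with the plate: the block edge centre is at col 259.5 and the plate centre at col 257, with equal slopes. I'll lower it to contact and release.

In the tool's units: 0.0012 m is 0.24.

```bash
echo '[[[0,0,0.24],[0,0,0]],[[0,0,0],[0,0,0]]]' | python3 drive.py; echo '[[[0,0,0.2],[0,0,0]],[[0,0,0],[0,0,0]]]' | python3 drive.py
```

```text
time: 8.5
tool_pos: [0.536, 0.1448, 0.2122]
tool_rot: [3.139, 0.085, 0.329]
contact_force: [-0.8, 0.1, -2.4]
opening: 0.0496
grip_force: 34.8
time: 8.67
tool_pos: [0.536, 0.1448, 0.2117]
tool_rot: [3.139, 0.084, 0.329]
contact_force: [-1.5, 0.1, 0.8]
opening: 0.0494
grip_force: 34.8
```

The manual's scale: shifts go in units of 5 mm and turns go in units of 0.25 rad. Converting my numbers, 0.0007 m is 0.14.

```bash
echo '[[[0,0,0.14],[0,0,0]],[[0,0,0],[0,0,0]]]' | python3 drive.py
echo '[[[0,0,0],[0,0,0]],[[0,0,0],[0,0,0]],[[0,0,0],[0,0,0]]]' | python3 drive.py 0.085
echo '[[[0,0,-4],[0,0,0]],[[0,0,-6],[0,0,0]],[[0,0,-6],[0,0,0]],[[0,0,0],[0,0.34,0]],[[0,0,0],[0,0,-0.136]],[[-6,0,0],[0,0,0]],[[-6,0,0],[0,0,0]],[[-6,0,0],[0,0,0]]]' | python3 drive.py 
echo '[[[0,0,0],[0,0,0]],[[0,0,0],[0,0,0]]]' | python3 drive.py 0 
python3 - <<'E'
from h import *
from cell import robot
s=robot.observe(); print(s["tool_pos"],s["tool_rot"])
th=.3635; t=np.array([569.5,157.5]); R=np.array([[np.cos(th),-np.sin(th)],[np.sin(th),np.cos(th)]])
print("tcp cradle",(s["tool_pos"][:2]*1000-t)@R)
c=snap(robot,"wrist","w8")
cv2.imwrite("pics/w8c.png",cv2.resize(c["image"][30:290,190:450,::-1],None,fx=2.3,fy=2.3,interpolation=cv2.INTER_CUBIC))
E
```

```text
time: 8.83
tool_pos: [0.5359, 0.1448, 0.2115]
tool_rot: [3.139, 0.084, 0.329]
contact_force: [-2.1, -0.4, 6.8]
opening: 0.0497
grip_force: 34.8
time: 9.08
tool_pos: [0.5359, 0.1447, 0.2105]
tool_rot: [3.139, 0.085, 0.329]
contact_force: [0.3, 0.3, 1.0]
opening: 0.0651
grip_force: 0.0
time: 9.75
tool_pos: [0.4569, 0.1148, 0.2899]
tool_rot: [3.139, 0.0, 0.363]
contact_force: [0.4, -0.2, -0.4]
opening: 0.0852
grip_force: 0.0
time: 9.92
tool_pos: [0.4573, 0.1148, 0.2904]
tool_rot: [3.14, 0.0, 0.362]
contact_force: [0.3, 0.4, 0.2]
opening: 0.0761
grip_force: 0.0
[0.45726434 0.11483122 0.2904357 ] [3.13950599e+00 2.10080346e-04 3.62289099e-01]
tcp cradle [-1.20072761e+02  2.44076132e-02]
```

View pics/w8c.png

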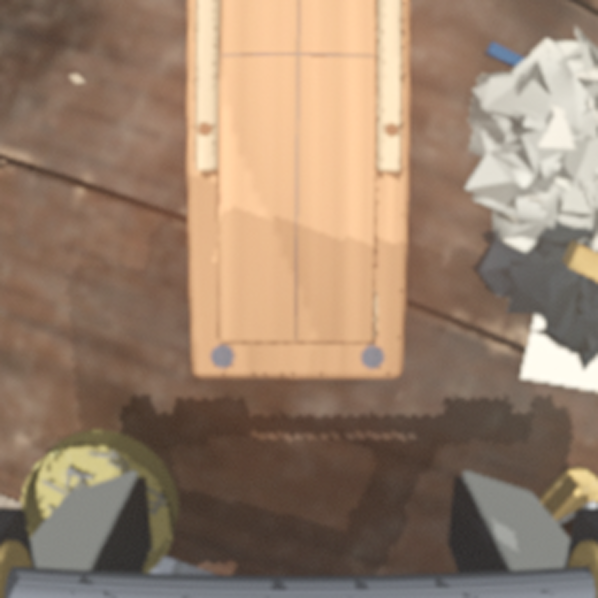

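That view shows the block straight and centred between the cheeks (cols 220–375), with its near end at row 342 propped on the stop. I have now viewed 11 pictures, one over the limit of 10, so I'll work from numbers only from here. Next is the push.

In the tool's units: 0.028 m is 5.6, 0.0275 m is 5.5.

```bash
echo '[[[0,0,5.6],[0,0,0]],[[0,0,5.6],[0,0,0]],[[0,0,5.5],[0,0,0]],[[0,0,0],[0,0,0]],[[0,0,0],[0,0,0]],[[0,0,0],[0,0,0]]]' | python3 drive.py 0
echo '[[[1.4,0,0],[0,0,0]],[[1.2,0,0],[0,0,0]],[[1.2,0,0],[0,0,0]],[[1.2,0,0],[0,0,0]],[[1.2,0,0],[0,0,0]]]' | python3 drive.py
echo '[[[1.2,0,0],[0,0,0]],[[1.2,0,0],[0,0,0]],[[1,0,0],[0,0,0]],[[0,0,0],[0,0,0]]]' | python3 drive.py
```

```text
time: 10.47
tool_pos: [0.4593, 0.1152, 0.2077]
tool_rot: [3.139, -0.002, 0.363]
contact_force: [0.5, -0.5, 0.2]
opening: 0.0324
grip_force: 0.0
time: 10.88
tool_pos: [0.4879, 0.1262, 0.2072]
tool_rot: [3.139, -0.001, 0.363]
contact_force: [-1.9, -1.6, -0.3]
opening: 0.001
grip_force: 2.0
time: 11.22
tool_pos: [0.5041, 0.1324, 0.2068]
tool_rot: [3.139, -0.002, 0.363]
contact_force: [0.0, -0.3, -0.1]
opening: 0.0004
grip_force: 0.0
```

In the tool's units: 0.002 m is 0.4.

```bash
echo '[[[0.4,0,0],[0,0,0]],[[0.4,0,0],[0,0,0]]]' | python3 drive.py; echo '[[[0.3,0,0],[0,0,0]],[[0,0,0],[0,0,0]]]' | python3 drive.py; echo '[[[0.2,0,0],[0,0,0]],[[0,0,0],[0,0,0]]]' | python3 drive.py;
```

```text
time: 11.38
tool_pos: [0.5066, 0.1334, 0.2067]
tool_rot: [3.14, 0.001, 0.363]
contact_force: [-2.3, -1.9, 1.7]
opening: 0.0006
grip_force: 1.3
time: 11.55
tool_pos: [0.508, 0.1339, 0.2066]
tool_rot: [3.14, 0.001, 0.363]
contact_force: [-3.0, -0.4, 0.6]
opening: 0.0004
grip_force: 1.2
time: 11.72
tool_pos: [0.5084, 0.1341, 0.2066]
tool_rot: [3.14, 0.003, 0.363]
contact_force: [-4.4, -3.0, 3.6]
opening: 0.0003
grip_force: 2.8
```

In the tool's units: 0.001 m is 0.2.

```bash
echo '[[[0.2,0,0],[0,0,0]],[[0,0,0],[0,0,0]]]' | python3 drive.py; echo '[[[0.2,0,0],[0,0,0]],[[0,0,0],[0,0,0]]]' | python3 drive.py;
```

```text
time: 11.88
tool_pos: [0.5088, 0.1342, 0.2066]
tool_rot: [3.14, 0.005, 0.363]
contact_force: [-7.2, -4.9, 5.5]
opening: 0.0006
grip_force: 4.5
time: 12.05
tool_pos: [0.5091, 0.1343, 0.2065]
tool_rot: [3.14, 0.007, 0.363]
contact_force: [-10.5, -6.1, 8.9]
opening: 0.0003
grip_force: 6.1
```

In the tool's units: 0.0015 m is 0.3.

```bash
echo '[[[0.3,0,0],[0,0,0]],[[0.3,0,0],[0,0,0]],[[0,0,0],[0,0,0]]]' | python3 drive.py
echo '[[[-2,0,0],[0,0,0]],[[0,0,-6],[0,0,0]],[[-6,0,-6],[0,0,0]],[[-6,0,-6],[0,0,0]],[[0,0,0],[0,0,0]],[[0,0,0],[0,0,0]]]' | python3 drive.py 0.092
python3 - <<'E'
from h import *
from cell import robot
s=robot.observe(); print(s["tool_pos"],s["tool_rot"])
c=snap(robot,"wrist","w9"); im=c["image"]; g=cv2.cvtColor(im,cv2.COLOR_RGB2GRAY).astype(float)
th=.3635; R=np.array([[np.cos(th),-np.sin(th)],[np.sin(th),np.cos(th)]])
def px(x,y,z): # project cradle point
    w=np.r_[R@[x,y]/1000+[.5695,.1575],z]; p=c["pose"][:3,:3].T@(w-c["pose"][:3,3]); a=np.arctan2(np.hypot(p[0],p[1]),p[2]); r=np.hypot(p[0],p[1]); return c["cx"]+c["fx"]*a*p[0]/r, c["cy"]+c["fx"]*a*p[1]/r
for z,lab in ((.038,"top"),(.014,"bed"),(.024,"stop")):
    for y in (-20,10,20):
        print(lab,y,[(x,int(g[int(round(px(x,y,z)[1])),int(round(px(x,y,z)[0]))])) for x in range(-100,-38,2)])
E
```

```text
time: 12.3
tool_pos: [0.5103, 0.1348, 0.2064]
tool_rot: [3.141, 0.013, 0.364]
contact_force: [-18.5, -11.5, 17.5]
opening: 0.0003
grip_force: 11.0
time: 12.8
tool_pos: [0.4491, 0.1117, 0.2976]
tool_rot: [3.138, -0.005, 0.362]
contact_force: [0.5, 0.3, -0.3]
opening: 0.0356
grip_force: 0.0
[0.44908954 0.11173274 0.29760392] [ 3.13826083 -0.00520641  0.36237214]
top -20 [(-100, 192), (-98, 193), (-96, 192), (-94, 186), (-92, 169), (-90, 207), (-88, 208), (-86, 211), (-84, 213), (-82, 222), (-80, 223), (-78, 194), (-76, 182), (-74, 193), (-72, 193), (-70, 192), (-68, 191), (-66, 200), (-64, 212), (-62, 211), (-60, 212), (-58, 201), (-56, 153), (-54, 166), (-52, 203), (-50, 207), (-48, 207), (-46, 207), (-44, 206), (-42, 206), (-40, 206)]
top 10 [(-100, 187), (-98, 188), (-96, 188), (-94, 178), (-92, 157), (-90, 214), (-88, 212), (-86, 219), (-84, 227), (-82, 229), (-80, 228), (-78, 201), (-76, 180), (-74, 188), (-72, 188), (-70, 188), (-68, 189), (-66, 188), (-64, 188), (-62, 189), (-60, 189), (-58, 178), (-56, 150), (-54, 162), (-52, 208), (-50, 212), (-48, 212), (-46, 211), (-44, 213)
[... 1997 characters left out ...]
 213), (-90, 214), (-88, 219), (-86, 229), (-84, 229), (-82, 228), (-80, 201), (-78, 181), (-76, 188), (-74, 188), (-72, 189), (-70, 189), (-68, 189), (-66, 189), (-64, 189), (-62, 189), (-60, 189), (-58, 173), (-56, 149), (-54, 162), (-52, 210), (-50, 210), (-48, 210), (-46, 210), (-44, 211), (-42, 212), (-40, 212)]
stop 20 [(-100, 193), (-98, 194), (-96, 173), (-94, 190), (-92, 215), (-90, 217), (-88, 222), (-86, 227), (-84, 231), (-82, 229), (-80, 200), (-78, 179), (-76, 190), (-74, 195), (-72, 194), (-70, 195), (-68, 194), (-66, 196), (-64, 196), (-62, 197), (-60, 183), (-58, 135), (-56, 136), (-54, 164), (-52, 210), (-50, 209), (-48, 210), (-46, 209), (-44, 209), (-42, 209), (-40, 209)]
```

The block's top edge is at cradle x≈-53, so it is home, and the stop's inner top is at -80, so the frame holds. Next I'll measure wedge 1 from close up.

In the tool's units: -0.0293 m is -5.86, 0.022 m is 4.4, -0.115 rad is -0.46.

```bash
echo '[[[4.4,-5.86,0],[0,0,0]],[[4.4,-5.86,0],[0,0,0]],[[4.4,-5.86,2],[0,0,0]],[[4.4,-5.86,3],[0,0,0]],[[4.4,-5.86,3],[0,0,0]],[[0,0,0],[0,0,-0.46]],[[0,0,0],[0,0,0]],[[0,0,0],[0,0,0]]]' | python3 drive.py
cat >> h.py <<'E'
TH=.3635; RC=np.array([[np.cos(TH),-np.sin(TH)],[np.sin(TH),np.cos(TH)]]); TC=np.array([.5695,.1575])
def wedge(c,guess,rad,thr=None):
    im=c["image"]; V=im[:,:,2].astype(np.uint8)
    p=c["pose"][:3,:3].T@(np.r_[guess,.018]-c["pose"][:3,3]); r=np.hypot(p[0],p[1]); a=np.arctan2(r,p[2])
    u=np.array([c["cx"]+c["fx"]*a*p[0]/r,c["cy"]+c["fx"]*a*p[1]/r]); m=np.zeros(V.shape,np.uint8); cv2.circle(m,tuple(int(x) for x in u),rad,255,-1)
    if thr is None: thr=cv2.threshold(V[m>0].reshape(-1,1),0,255,cv2.THRESH_OTSU)[0]
    b=((V>thr)&(m>0)).astype(np.uint8)*255
    b=cv2.morphologyEx(b,cv2.MORPH_OPEN,np.ones((3,3)))
    cs,_=cv2.findContours(b,cv2.RETR_EXTERNAL,cv2.CHAIN_APPROX_NONE)
    k=max(cs,key=cv2.contourArea); f=np.zeros_like(m); cv2.drawContours(f,[k],-1,255,-1)
    ys,xs=np.nonzero(f); P=onz(c,np.c_[xs,ys],.018)[:,:2]*1000
    mu=P.mean(0); w,v=np.linalg.eigh(np.cov((P-mu).T)); ax=v[:,1]; nx=np.array([ax[1],-ax[0]])
    s=(P-mu)@ax; q=(P-mu)@nx; sk=[np.ptp(q[np.abs(s-s0)<4]) for s0 in (-22,0,22)]
    if sk[2]<sk[0]: ax,nx,s,q,sk=-ax,-nx,-s,-q,sk[::-1]
    print("px",u.round(),"thr",thr,"mean",mu.round(1),"len",np.ptp(s).round(1),"mid",(mu+ax*(s.max()+s.min())/2).round(1),"ydir(thick)",np.arctan2(ax[1],ax[0]).round(3),"widths",np.round(sk,1),
      "edges lo/hi",[(q[np.abs(s-s0)<3].min().round(1),q[np.abs(s-s0)<3].max().round(1)) for s0 in (-22,22)])
E
python3 - <<'E'
from h import *
from cell import robot
s=robot.observe(); print(s["tool_pos"],s["tool_rot"])
c=snap(robot,"wrist","w10"); print(c["pose"][:3,3])
wedge(c,(.572,.324),70)
wedge(c,(.572,.324),70,150)
E
```

```text
time: 13.52
tool_pos: [0.5003, 0.2881, 0.2535]
tool_rot: [3.14, 0.003, 0.476]
contact_force: [0.0, 0.2, -0.6]
opening: 0.0906
grip_force: 0.0
[0.50025586 0.28810617 0.2535453 ] [3.13960736e+00 2.67144176e-03 4.76108591e-01]
[0.57307846 0.32555491 0.23257914]
px [321. 108.] thr 135.0 mean [571.6 324.7] len 62.3 mid [572.9 321.9] ydir(thick) 2.0 widths [ 7.9 10.  12.6] edges lo/hi [(np.float64(-3.9), np.float64(4.0)), (np.float64(-6.5), np.float64(6.1))]
px [321. 108.] thr 150 mean [571.5 324.7] len 62.1 mid [572.8 321.9] ydir(thick) 2.001 widths [ 7.8  9.9 11.3] edges lo/hi [(np.float64(-3.8), np.float64(3.9)), (np.float64(-5.7), np.float64(5.5))]
```

Wedge 1 is at mid (572.9, 321.9), with a length of 62 (64 including bevels) and widths of about 8→12.6. Its y direction is 2.047, which matches the current tool yaw. I'll grip it end to end.

In the tool's units: 0.027 m is 5.4, 0.026 m is 5.2.

```bash
echo '[[[5.4,0.2,0],[0,0,0]],[[5.4,0.2,0],[0,0,0]],[[5.2,0.24,0],[0,0,0]],[[0,0,5],[0,0,0]],[[0,0,5],[0,0,0]],[[0,0,2.5],[0,0,0]],[[0,0,0],[0,0,0]],[[0,0,0],[0,0,0]]]' | python3 drive.py
```

```text
time: 14.23
tool_pos: [0.5728, 0.3209, 0.1929]
tool_rot: [3.14, 0.001, 0.476]
contact_force: [0.8, -0.5, 0.1]
opening: 0.0917
grip_force: 0.0
```

In the tool's units: 0.006 m is 1.2, 0.005 m is 1.

```bash
echo '[[[0,-0.2,1.2],[0,0,0]],[[0,0,1],[0,0,0]],[[0,0,0],[0,0,0]]]' | python3 drive.py; echo '[[[0,0,0],[0,0,0]],[[0,0,0],[0,0,0]],[[0,0,0],[0,0,0]],[[0,0,0],[0,0,0]],[[0,0,0],[0,0,0]],[[0,0,0],[0,0,0]]]' | python3 drive.py 0.05 15
```

```text
time: 14.48
tool_pos: [0.5721, 0.3224, 0.1819]
tool_rot: [3.139, 0.0, 0.478]
contact_force: [-0.7, 0.1, -0.4]
opening: 0.092
grip_force: 0.0
time: 14.98
tool_pos: [0.5723, 0.3225, 0.1821]
tool_rot: [3.139, -0.0, 0.478]
contact_force: [0.1, 0.1, 2.4]
opening: 0.0637
grip_force: 15.0
```

In the tool's units: -0.0246 m is -4.92, 0.0229 m is 4.58.

```bash
echo '[[[0,0,-6],[0,0,0]],[[0,0,-7],[0,0,0]],[[-4.92,4.58,-2],[0,0,0]],[[-4.92,4.58,0],[0,0,0]],[[-4.92,4.58,0],[0,0,0]],[[-4.92,4.58,0],[0,0,0]],[[-4.92,4.58,0],[0,0,0]],[[-4.92,4.58,0],[0,0,0]]]' | python3 drive.py
echo '[[[0,0,0],[0,0,0.458]],[[0,0,0],[0,0,0]],[[0,0,0],[0,0,0]]]' | python3 drive.py
python3 - <<'E'
from h import *
from cell import robot
s=robot.observe(); print((s["tool_pos"][:2]-TC)@RC*1000,s["tool_pos"][2],s["tool_rot"],s["opening"])
E
```

```text
time: 15.65
tool_pos: [0.5035, 0.1314, 0.2574]
tool_rot: [3.139, -0.0, 0.478]
contact_force: [-0.2, -0.9, -0.7]
opening: 0.0637
grip_force: 15.0
time: 15.9
tool_pos: [0.5046, 0.1326, 0.2575]
tool_rot: [3.139, -0.001, 0.365]
contact_force: [-0.4, 0.3, -0.5]
opening: 0.0634
grip_force: 15.0
[-69.51243342  -0.19948705] 0.2574888009812246 [ 3.13944673e+00 -1.00592196e-03  3.65086011e-01] 0.06339706045713743
```

```bash
echo '[[[0,0,3],[0,0,0]],[[0,0,3],[0,0,0]],[[0,0,3],[0,0,0]],[[0,0,2.6],[0,0,0]],[[0,0,0],[0,0,0]],[[0,0,0],[0,0,0]]]' | python3 drive.py
python3 - <<'E'
from h import *
from cell import robot
s=robot.observe(); print((s["tool_pos"][:2]-TC)@RC*1000,s["tool_pos"][2],s["tool_rot"],s["contact_force"])
E
```

```text
time: 16.4
tool_pos: [0.5045, 0.1334, 0.1988]
tool_rot: [3.14, 0.001, 0.366]
contact_force: [-0.1, -0.2, 0.4]
opening: 0.0639
grip_force: 15.0
[-69.33811939   0.60215145] 0.1987691531364032 [3.13982847e+00 1.01802480e-03 3.66434896e-01] [-0.08504948 -0.23674782  0.4381929 ]
```

```bash
echo '[[[-0.2,0.12,0],[0,0,0]],[[0,0,0],[0,0,0]]]' | python3 drive.py; echo '[[[-0.2,0,0],[0,0,0]],[[0,0,0],[0,0,0]]]' | python3 drive.py;  echo '[[[0,0,0.3],[0,0,0]],[[0,0,0],[0,0,0]]]' | python3 drive.py
python3 - <<'E'
from h import *
from cell import robot
s=robot.observe(); print((s["tool_pos"][:2]-TC)@RC*1000,s["tool_pos"][2],s["tool_rot"],s["contact_force"])
E
```

```text
time: 16.57
tool_pos: [0.5039, 0.132, 0.1999]
tool_rot: [3.139, -0.001, 0.365]
contact_force: [-0.4, -0.5, 0.8]
opening: 0.0636
grip_force: 15.0
time: 16.73
tool_pos: [0.5027, 0.1313, 0.1998]
tool_rot: [3.139, -0.001, 0.364]
contact_force: [-1.0, -0.5, 0.1]
opening: 0.0642
grip_force: 15.0
time: 16.9
tool_pos: [0.5027, 0.1312, 0.1977]
tool_rot: [3.139, -0.0, 0.363]
contact_force: [-0.1, -0.6, 0.0]
opening: 0.0635
grip_force: 15.0
[-71.79290094  -0.79830542] 0.197732439355719 [ 3.13943460e+00 -2.23036702e-04  3.63344398e-01] [-0.1455862  -0.59394561  0.03643701]
```

In the tool's units: -0.0007 m is -0.14, 0.001 m is 0.2.

```bash
echo '[[[-0.14,-0.12,0.2],[0,0,0]],[[0,0,0],[0,0,0]]]' | python3 drive.py;  echo '[[[-0.14,0,0.12],[0,0,0]],[[0,0,0],[0,0,0]]]' | python3 drive.py
python3 - <<'E'
from h import *
from cell import robot
s=robot.observe(); print((s["tool_pos"][:2]-TC)@RC*1000,s["tool_pos"][2],RC.T@s["contact_force"][:2],s["contact_force"])
E
```

```text
time: 17.07
tool_pos: [0.5017, 0.1316, 0.1965]
tool_rot: [3.14, 0.0, 0.363]
contact_force: [0.1, -0.3, -0.5]
opening: 0.064
grip_force: 15.0
time: 17.23
tool_pos: [0.5012, 0.1314, 0.1962]
tool_rot: [3.139, -0.001, 0.363]
contact_force: [0.5, 1.2, 1.2]
opening: 0.0637
grip_force: 15.0
[-73.07461856  -0.13554545] 0.1961853872115005 [0.88870902 0.9825566 ] [0.48129336 1.23433297 1.20357774]
```

```bash
for i in 1; do echo '[[[-0.2,0,0.08],[0,0,0]],[[0,0,0],[0,0,0]]]' | python3 drive.py; echo '[[[-0.2,0,0],[0,0,0]],[[0,0,0],[0,0,0]]]' | python3 drive.py; done
python3 - <<'E'
from h import *
from cell import robot
s=robot.observe(); print((s["tool_pos"][:2]-TC)@RC*1000,s["tool_pos"][2],RC.T@s["contact_force"][:2],s["contact_force"])
E
```

```text
time: 17.4
tool_pos: [0.5007, 0.1311, 0.1962]
tool_rot: [3.139, -0.002, 0.363]
contact_force: [2.1, 2.0, 3.5]
opening: 0.0641
grip_force: 15.0
time: 17.57
tool_pos: [0.5003, 0.131, 0.1962]
tool_rot: [3.139, -0.004, 0.363]
contact_force: [4.7, 3.7, 1.4]
opening: 0.0636
grip_force: 15.0
[-74.1538592  -0.1800891] 0.19620287142951687 [5.68935045 1.84377642] [4.6620472  3.74613614 1.37745018]
```

In the tool's units: 0.0005 m is 0.1.

```bash
echo '[[[0.1,0,0],[0,0,0]],[[0,0,0],[0,0,0]],[[0,0,0],[0,0,0]],[[0,0,0],[0,0,0]]]' | python3 drive.py 0.092
echo '[[[0,0,-3],[0,0,0]],[[0,0,-5],[0,0,0]],[[0,0,-6],[0,0,0]],[[-5.8,-7.26,0],[0,0,0]],[[-5.8,-7.26,0],[0,0,0]],[[-5.8,-7.26,0],[0,0,0]],[[0,0,0],[0,0,-0.488]],[[0,0,0],[0,0,-0.488]]]' | python3 drive.py
echo '[[[0,0,0],[0,0,-0.488]],[[0,0,0],[0,0,-0.488]],[[0,0,0],[0,0,-0.488]],[[0,0,0],[0,0,0]],[[0,0,0],[0,0,0]]]' | python3 drive.py
python3 - <<'E'
from h import *
from cell import robot
s=robot.observe(); print(s["tool_pos"],s["tool_rot"])
c=snap(robot,"wrist","w11"); print(c["pose"][:3,3])
wedge(c,(.4255,.266),62)
wedge(c,(.4255,.266),62,120)
wedge(c,(.4255,.266),62,150)
E
```

```text
time: 17.9
tool_pos: [0.4994, 0.1307, 0.1953]
tool_rot: [3.14, 0.001, 0.363]
contact_force: [0.2, -1.1, -0.7]
opening: 0.086
grip_force: 0.0
time: 18.57
tool_pos: [0.3899, 0.1954, 0.2655]
tool_rot: [3.14, 0.002, 0.616]
contact_force: [0.2, 0.6, 0.0]
opening: 0.0921
grip_force: 0.0
time: 18.98
tool_pos: [0.3919, 0.1944, 0.2654]
tool_rot: [3.14, 0.002, 0.97]
contact_force: [0.5, 0.3, 0.1]
opening: 0.092
grip_force: 0.0
[0.3919158  0.19442444 0.26535535] [3.14012063e+00 1.69607363e-03 9.69746440e-01]
[0.43857606 0.26159746 0.24447365]
px [301. 111.] thr 142.0 mean [421.8 269. ] len 62.7 mid [424.2 267.3] ydir(thick) 2.539 widths [ 8.   9.6 12.5] edges lo/hi [(np.float64(-3.4), np.float64(3.3)), (np.float64(-6.4), np.float64(6.2))]
px [301. 111.] thr 120 mean [421.9 268.9] len 62.8 mid [424.2 267.3] ydir(thick) 2.537 widths [ 8.1 11.  12.7] edges lo/hi [(np.float64(-4.0), np.float64(4.0)), (np.float64(-6.5), np.float64(6.1))]
px [301. 111.] thr 150 mean [421.8 269. ] len 62.7 mid [424.2 267.3] ydir(thick) 2.538 widths [ 6.6  9.6 11.8] edges lo/hi [(np.float64(-3.3), np.float64(3.3)), (np.float64(-5.8), np.float64(5.4))]
```

```bash
echo '[[[5.2,-0.98,0],[0,0,0]],[[5.2,-0.98,0],[0,0,0]],[[5.28,-0.96,0],[0,0,0]],[[0,0,0],[0,0,-0.176]],[[0,0,5],[0,0,0]],[[0,0,5],[0,0,0]],[[0,0,4],[0,0,0]],[[0,0,0],[0,0,0]]]' | python3 drive.py; echo '[[[0,0,0],[0,0,0]]]' | python3 drive.py
```

```text
time: 19.7
tool_pos: [0.4229, 0.2668, 0.192]
tool_rot: [-3.139, 0.007, 1.014]
contact_force: [-0.4, -0.2, 0.1]
opening: 0.0921
grip_force: 0.0
time: 19.78
tool_pos: [0.424, 0.2672, 0.1948]
tool_rot: [3.141, 0.003, 1.015]
contact_force: [-0.4, -0.5, 0.8]
opening: 0.092
grip_force: 0.0
```

```bash
echo '[[[0,0,1.4],[0,0,0]],[[0,0,1.2],[0,0,0]],[[0,0,0],[0,0,0]],[[0,0,0],[0,0,0]]]' | python3 drive.py; echo '[[[0,0,0],[0,0,0]],[[0,0,0],[0,0,0]],[[0,0,0],[0,0,0]],[[0,0,0],[0,0,0]],[[0,0,0],[0,0,0]],[[0,0,0],[0,0,0]]]' | python3 drive.py 0.05 15
```

```text
time: 20.12
tool_pos: [0.4242, 0.2674, 0.1826]
tool_rot: [3.14, 0.001, 1.017]
contact_force: [0.1, 0.0, 0.1]
opening: 0.0919
grip_force: 0.0
time: 20.62
tool_pos: [0.4242, 0.2674, 0.1825]
tool_rot: [3.14, 0.001, 1.017]
contact_force: [-0.3, -0.5, 1.9]
opening: 0.0636
grip_force: 15.0
```

In the tool's units: 0.029 m is 5.8, -0.0129 m is -2.58.

```bash
echo '[[[0,0,-5],[0,0,0]],[[0,0,-6],[0,0,0]],[[0,0,-6],[0,0,0]],[[-2.58,5.8,0],[0,0,0]],[[-2.58,5.8,0],[0,0,0]],[[-2.58,5.8,0],[0,0,0]],[[-2.58,5.8,0],[0,0,0]],[[-2.58,5.8,0],[0,0,0]]]' | python3 drive.py
echo '[[[0,0,0],[0,0,-0.474]],[[0,0,0],[0,0,-0.474]],[[0,0,0],[0,0,-0.474]],[[0,0,0],[0,0,-0.474]],[[0,0,0],[0,0,-0.474]],[[0,0,0],[0,0,-0.474]],[[0,0,0],[0,0,-0.474]],[[0,0,0],[0,0,-0.474]]]' | python3 drive.py
echo '[[[0,0,0],[0,0,-0.474]],[[0,0,0],[0,0,-0.474]],[[0,0,0],[0,0,-0.474]],[[0,0,0],[0,0,-0.474]],[[0,0,0],[0,0,-0.474]],[[0,0,0],[0,0,-0.474]],[[0,0,0],[0,0,-0.474]],[[0,0,0],[0,0,-0.474]]]' | python3 drive.py
echo '[[[0,0,0],[0,0,-0.474]],[[0,0,0],[0,0,-0.474]],[[0,0,0],[0,0,-0.474]],[[0,0,0],[0,0,-0.474]],[[0,0,0],[0,0,-0.474]],[[0,0,0],[0,0,0]],[[0,0,0],[0,0,0]]]' | python3 drive.py
python3 - <<'E'
from h import *
from cell import robot
s=robot.observe(); print((s["tool_pos"][:2]-TC)@RC*1000,s["tool_pos"][2],s["tool_rot"],s["opening"],s["qpos"][5])
E
```

```text
time: 21.28
tool_pos: [0.5141, 0.1352, 0.2678]
tool_rot: [3.14, 0.001, 1.018]
contact_force: [-0.1, 1.3, 0.4]
opening: 0.0636
grip_force: 15.0
time: 21.95
tool_pos: [0.5135, 0.1364, 0.2676]
tool_rot: [-3.141, 0.002, 1.971]
contact_force: [-1.4, -0.7, -0.4]
opening: 0.0639
grip_force: 15.0
time: 22.62
tool_pos: [0.5135, 0.1364, 0.2676]
tool_rot: [-3.14, 0.001, 2.919]
contact_force: [0.0, -0.1, 0.5]
opening: 0.0639
grip_force: 15.0
time: 23.2
tool_pos: [0.5135, 0.1365, 0.2676]
tool_rot: [-3.14, -0.0, -2.781]
contact_force: [-0.2, -0.2, -0.7]
opening: 0.0637
grip_force: 15.0
[-59.80215885   0.24613365] 0.2675877441557528 [-3.13953629e+00 -2.20958690e-04 -2.78092360e+00] 0.06365481722732383 -1.8139942479301254
```

```bash
echo '[[[0,-0.08,3.4],[0,0,0]],[[0,0,3.4],[0,0,0]],[[0,0,3],[0,0,0]],[[0,0,0],[0,0,0]],[[0,0,0],[0,0,0]]]' | python3 drive.py
python3 - <<'E'
from h import *
from cell import robot
s=robot.observe(); print((s["tool_pos"][:2]-TC)@RC*1000,s["tool_pos"][2],s["tool_rot"],s["opening"],s["contact_force"])
E
```

```text
time: 23.62
tool_pos: [0.5136, 0.136, 0.2183]
tool_rot: [-3.14, -0.001, -2.78]
contact_force: [0.2, 0.1, 0.0]
opening: 0.0637
grip_force: 15.0
[-59.86700872  -0.26910084] 0.2183224022139984 [-3.13984675e+00 -1.33911299e-03 -2.77978417e+00] 0.06371920059000429 [0.21161835 0.07485464 0.01394611]
```

Now a slow descent, watching the force.

In the tool's units: 0.003 m is 0.6, 0.002 m is 0.4.

```bash
echo '[[[-0.06,0,0.6],[0,0,0]],[[0,0,0.4],[0,0,0]],[[0,0,0],[0,0,0]]]' | python3 drive.py; echo '[[[0,0,0.4],[0,0,0]],[[0,0,0.4],[0,0,0]],[[0,0,0],[0,0,0]]]' | python3 drive.py
python3 - <<'E'
from h import *
from cell import robot
s=robot.observe(); print((s["tool_pos"][:2]-TC)@RC*1000,s["tool_pos"][2],RC.T@s["contact_force"][:2],s["contact_force"],s["torque"])
E
```

```text
time: 23.87
tool_pos: [0.5133, 0.1359, 0.2154]
tool_rot: [-3.139, -0.002, -2.778]
contact_force: [-7.8, -3.2, 10.3]
opening: 0.0636
grip_force: 15.0
time: 24.12
tool_pos: [0.5132, 0.1359, 0.2101]
tool_rot: [-3.14, -0.003, -2.779]
contact_force: [-4.5, -3.0, 0.2]
opening: 0.0637
grip_force: 15.0
[-60.34610547  -0.20413884] 0.21011208942320822 [-5.24937129 -1.2255657 ] [-4.4706205  -3.01188687  0.15444614] [-0.37481708  0.7960027  -0.09360836]
```

The block edge guided the wedge in, leaving a 5 N lateral force toward the stop. I'll ease 1 mm toward the stop and continue down.

In the tool's units: 0.003 m is 0.6, 0.001 m is 0.2.

```bash
echo '[[[0.2,0,0],[0,0,0]],[[0,0,0.6],[0,0,0]],[[0,0,0],[0,0,0]]]' | python3 drive.py; echo '[[[0,0,0.6],[0,0,0]],[[0,0,0.6],[0,0,0]],[[0,0,0],[0,0,0]]]' | python3 drive.py
python3 - <<'E'
from h import *
from cell import robot
s=robot.observe(); print((s["tool_pos"][:2]-TC)@RC*1000,s["tool_pos"][2],RC.T@s["contact_force"][:2],s["contact_force"],s["torque"])
E
```

```text
time: 24.37
tool_pos: [0.5128, 0.1357, 0.2067]
tool_rot: [-3.14, -0.001, -2.778]
contact_force: [-3.5, -1.9, 1.7]
opening: 0.0637
grip_force: 15.0
time: 24.62
tool_pos: [0.5129, 0.1357, 0.2003]
tool_rot: [-3.14, -0.001, -2.778]
contact_force: [-3.8, -1.3, -1.8]
opening: 0.0639
grip_force: 15.0
[-60.69665887  -0.24954572] 0.20032317469445457 [-4.04273084  0.11245272] [-3.81855357 -1.33227883 -1.76928279] [-0.11384286  0.63292632 -0.08244044]
```

In the tool's units: 0.002 m is 0.4, 0.0015 m is 0.3.

```bash
echo '[[[0.1,0,0.4],[0,0,0]],[[0,0,0.3],[0,0,0]],[[0,0,0],[0,0,0]]]' | python3 drive.py; echo '[[[0,0,0.2],[0,0,0]],[[0,0,0],[0,0,0]]]' | python3 drive.py
python3 - <<'E'
from h import *
from cell import robot
s=robot.observe(); print((s["tool_pos"][:2]-TC)@RC*1000,s["tool_pos"][2],RC.T@s["contact_force"][:2],s["contact_force"],s["torque"])
E
```

```text
time: 24.87
tool_pos: [0.5127, 0.1356, 0.197]
tool_rot: [-3.139, 0.0, -2.777]
contact_force: [-3.6, -0.4, -1.2]
opening: 0.0636
grip_force: 15.0
time: 25.03
tool_pos: [0.5127, 0.1355, 0.1961]
tool_rot: [-3.139, 0.0, -2.777]
contact_force: [-3.5, -1.3, -0.1]
opening: 0.0635
grip_force: 15.0
[-60.92033683  -0.33978526] 0.1961108560523184 [-3.73344887e+00 -2.83334457e-03] [-3.48849096 -1.3300674  -0.08860172] [-0.14764032  0.54739842 -0.08539283]
```

In the tool's units: 0.0008 m is 0.16.

```bash
echo '[[[0,0,0.16],[0,0,0]],[[0,0,0],[0,0,0]]]' | python3 drive.py; echo '[[[0,0,0],[0,0,0]],[[0,0,0],[0,0,0]],[[0,0,0],[0,0,0]]]' | python3 drive.py 0.075
echo '[[[0.8,0.06,-0.2],[0,0,0]],[[0,0,0],[0,0,0]],[[0,0,0],[0,0,0]]]' | python3 drive.py
echo '[[[0,0,0],[0,0,0]],[[0,0,0],[0,0,0]],[[0,0,0],[0,0,0]],[[0,0,0],[0,0,0]]]' | python3 drive.py 0.055 5
python3 - <<'E'
from h import *
from cell import robot
s=robot.observe(); print((s["tool_pos"][:2]-TC)@RC*1000,s["tool_pos"][2],RC.T@s["contact_force"][:2],s["contact_force"],s["torque"])
E
```

```text
time: 25.2
tool_pos: [0.5127, 0.1355, 0.1953]
tool_rot: [-3.139, 0.0, -2.777]
contact_force: [-3.0, -1.7, 1.0]
opening: 0.0638
grip_force: 15.0
time: 25.45
tool_pos: [0.5133, 0.1356, 0.1957]
tool_rot: [-3.139, 0.002, -2.777]
contact_force: [-0.1, 0.0, -0.3]
opening: 0.0742
grip_force: 0.0
time: 25.7
tool_pos: [0.5087, 0.1343, 0.1965]
tool_rot: [-3.139, 0.0, -2.777]
contact_force: [0.2, 0.1, 0.0]
opening: 0.0751
grip_force: 0.0
time: 26.03
tool_pos: [0.5089, 0.1344, 0.1964]
tool_rot: [-3.139, 0.0, -2.777]
contact_force: [-0.3, -0.0, 0.6]
opening: 0.0639
grip_force: 5.0
[-6.49040382e+01 -4.99901782e-02] 0.196397897659328 [-0.2625274   0.06971187] [-0.27015927 -0.02818425  0.57390748] [ 0.05812545  0.012912   -0.00209108]
```

```bash
echo '[[[0,0,0],[0,0,0]],[[0,0,0],[0,0,0]],[[0,0,0],[0,0,0]]]' | python3 drive.py 0.092
echo '[[[0,0,-3],[0,0,0]],[[0,0,-5],[0,0,0]],[[0,0,-6],[0,0,0]],[[-6,0,-2],[0,0,0]],[[-6,0,0],[0,0,0]],[[-5,0,0],[0,0,0]],[[0,0,0],[0,0,0]],[[0,0,0],[0,0,0]]]' | python3 drive.py
python3 - <<'E'
from h import *
from cell import robot
s=robot.observe(); print((s["tool_pos"][:2]-TC)@RC*1000,s["tool_pos"][2],s["contact_force"])
c=snap(robot,"wrist","w12"); print("cam",(c["pose"][:2,3]-TC)@RC*1000,c["pose"][2,3]); g=cv2.cvtColor(c["image"],cv2.COLOR_RGB2GRAY).astype(np.float32)
def px(x,y,z):
    w=np.r_[RC@[x,y]/1000+TC,z]; p=c["pose"][:3,:3].T@(w-c["pose"][:3,3]); r=np.hypot(p[0],p[1]); a=np.arctan2(r,p[2]); return c["cx"]+c["fx"]*a*p[0]/r, c["cy"]+c["fx"]*a*p[1]/r
samp=lambda L,z:cv2.remap(g,np.array([[px(x,y,z)[0] for x,y in L]],np.float32),np.array([[px(x,y,z)[1] for x,y in L]],np.float32),cv2.INTER_LINEAR)[0].astype(int)
for y in (-29,-26,-15,0,15,26,29): print("y",y,"x -84..-46:",samp([(x,y) for x in np.arange(-84,-46)],.032))
for x in (-74,-72,-68,-62,-58,-56): print("x",x,"y -38..-26:",samp([(x,y) for y in range(-38,-25)],.032)," 26..38:",samp([(x,y) for y in range(26,39)],.032))
E
```

```text
time: 26.28
tool_pos: [0.5088, 0.1344, 0.1963]
tool_rot: [-3.139, -0.0, -2.777]
contact_force: [1.0, -0.8, 0.7]
opening: 0.0794
grip_force: 0.0
time: 26.95
tool_pos: [0.5884, 0.165, 0.2757]
tool_rot: [-3.14, -0.001, -2.777]
contact_force: [-0.2, -0.0, -0.4]
opening: 0.0919
grip_force: 0.0
[20.38495652  0.30754626] 0.27574856077955234 [-0.17263006 -0.00076911 -0.43439617]
cam [-59.89542732   0.20610909] 0.2550520336403959
y -29 x -84..-46: [120 121 121 122 122 120 126 134 135 132 131 129 118 110 114 120 125 136
 146 148 148 149 148 146 143 140 139 137 130 118 118 122 124 124 125 125
 125 123]
y -26 x -84..-46: [138 140 140 138 131 122 125 134 136 134 132 131 124 112 111 118 121 132
 143 149 149 149 148 145 143 139 138 137 130 117 115 119 119 119 119 119
 119 119]
y -15 x -84..-46: [146 146 145 142 133 123 123 133 135 136 136 136 135 130 117 110 117 121
 132 144 147 140 131 140 163 172 168 162 147 126 117 136 145 145 145 145
 146 145]
y 0 x -84..-46: [147 146 144 143 135 123 123 132 137 137 138 140 143 142 139 129 117 119
 124 129 139 146 148 145 143 139 139 145 151 134 119 136 143 142
[... 647 characters left out ...]
 196 197 194 180 142 107]
x -72 y -38..-26: [ 72  76  90 109 116 116 113 114 116 118 120 121 124]  26..38: [144 143 143 141 139 166 192 195 197 193 178 141 110]
x -68 y -38..-26: [ 70  73  91 111 116 117 119 124 125 125 125 124 121]  26..38: [143 144 144 142 141 164 191 195 196 192 172 133 108]
x -62 y -38..-26: [ 74  74  96 111 117 117 118 131 144 148 148 148 148]  26..38: [126 125 124 130 155 180 192 194 195 193 176 128  95]
x -58 y -38..-26: [ 67  72  96 112 117 117 116 123 136 139 137 138 138]  26..38: [139 138 138 137 137 162 189 195 195 193 176 130  88]
x -56 y -38..-26: [ 68  72  92 110 117 117 116 120 127 130 130 130 130]  26..38: [135 135 135 134 131 152 182 192 195 183 150 108  76]
```

Both wedges sit as intended. The sloping seam runs from x≈-70 at y=-29 to x≈-64 at y=+29, and the ends are even at y≈±31 on the bevelled tops. I'll withdraw the hand and hand in.

```bash
echo '[[[0,0,-6],[0,0,0]],[[0,0,-6],[0,0,0]],[[0,0,-6],[0,0,0]],[[6,0,-4],[0,0,0]],[[6,0,0],[0,0,0]],[[0,0,0],[0,0,0]],[[0,0,0],[0,0,0]]]' | python3 drive.py && python3 -c "
from cell import robot
print(robot.hand_in())"
```

```text
time: 27.58
tool_pos: [0.5301, 0.1431, 0.3867]
tool_rot: [-3.14, -0.001, -2.778]
contact_force: [0.1, 0.4, 0.7]
opening: 0.0921
grip_force: 0.0
the job is handed in; nothing more can be done
None
```

The job is handed in at 27.6 s with no verdict returned: by my last camera and force readings the block is home and both wedges fill the gap with even, centred ends, but I viewed 11 pictures, one over the limit of 10.

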